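# Stock the breakfast caddy and leave the look-alike jars

## Task

Stock the wooden caddy for the breakfast table: stand the two red-capped spice jars in the two red cups, one in each, the salt shaker in the grey cup and the honey jar in the yellow cup, all upright and let go. The jam jar and the little brown jar with the white cap do not belong in the caddy: leave them standing where they are.

Things in the scene. Friction and masses are not known exactly. Their poses are not given: they have to be found in the camera images.
- spice_jar_a: small clear spice jar with a bright red cap and a pictured label, standing upright; 45 dia x 106 tall (glass 42 dia, cap 45 dia from 85 up); origin: centre of its underside, z up; about 0.11 kg. It and the other red-capped jar are alike and may take either red cup
- spice_jar_b: small clear spice jar with a bright red cap and a pictured label, standing upright; 45 dia x 106 tall (glass 42 dia, cap 45 dia from 85 up); origin: centre of its underside, z up; about 0.11 kg. It and the other red-capped jar are alike and may take either red cup
- salt_shaker: clear glass salt shaker with a domed grey top with holes, upright; 44 dia x 90 tall (glass to about 70, the top above that is 34 dia); origin: centre of its underside, z up; about 0.1 kg
- honey: amber honey jar with a dull yellow screw cap, upright; 62 dia x 118 tall (62 dia up to 101, the cap above is 52 dia); origin: centre of its underside, z up; about 0.42 kg
- cup_red_a: red open square cup fixed in the wooden caddy (360 x 100, walls 26 tall); outer 84 x 84, 36 tall, walls 8 thick (inside 68 x 68), floor 5 thick. Origin: centre of its underside, 5 above the worktop, so its inner floor is 10 and its rim 41 above the worktop. Sides lie along its x and y; the four cups stand in a row along their common y, in any order, 86 between centres
- cup_red_b: red open square cup fixed in the wooden caddy (360 x 100, walls 26 tall); outer 84 x 84, 36 tall, walls 8 thick (inside 68 x 68), floor 5 thick. Origin: centre of its underside, 5 above the worktop, so its inner floor is 10 and its rim 41 above the worktop. Sides lie along its x and y; the four cups stand in a row along their common y, in any order, 86 between centres
- cup_grey: bluish grey open square cup fixed in the wooden caddy (360 x 100, walls 26 tall); outer 84 x 84, 36 tall, walls 8 thick (inside 68 x 68), floor 5 thick. Origin: centre of its underside, 5 above the worktop, so its inner floor is 10 and its rim 41 above the worktop. Sides lie along its x and y; the four cups stand in a row along their common y, in any order, 86 between centres
- cup_yellow: yellow open square cup fixed in the wooden caddy (360 x 100, walls 26 tall); outer 84 x 84, 36 tall, walls 3 thick (inside 78 x 78), floor 5 thick. Origin: centre of its underside, 5 above the worktop, so its inner floor is 10 and its rim 41 above the worktop. Sides lie along its x and y; the four cups stand in a row along their common y, in any order, 86 between centres
- jam: squat jam jar with a white lid and reddish pink contents, 68 dia x 84 tall, upright; origin: centre of its underside, z up. Does not belong in the caddy: leave it
- brown_jar: little brown jar with a white cap, standing upright, 37 dia x 76 tall. Its origin lies on its side face at half height (38 above the worktop); its axis stands 18.5 from there along the origin's own +z axis (which is level), and its own -y points up. Does not belong in the caddy: leave it
Things that resemble listed ones, but are neither listed nor needed, are in the scene too. What is shaped like the spice_jar_b but blue is not meant.

How it is judged:
By the outcome, as a careful person would: the job done as asked, in the order asked, and still so for the second after the job is handed in, with the robot touching nothing.
It also fails if it takes over 120 s, if anything falls off the work surface, if the arm or the gripper's body presses on something with over 40 N, if the wrist force passes 120 N, or if a joint passes its speed limit or range.

## Robot

A 6-joint arm with a two-finger parallel gripper is mounted at the origin on a cart in front of the work surface, level with it; the furniture and walls round the work are solid. World frame = base frame: x ahead of the robot, y to its left, z up, the work surface at z = 0. Lengths are in m, angles in degrees, forces in N, time in s.
With the tool pointing down it reaches from about 0.375 to 0.825 m from the base axis. Payload 5.5 kg.
Tool frame: the origin (TCP) lies on the centre line of the jaws, within the pads' length; the fingertips stand 14 mm ahead of it and the grasp point (between the pads) lies 5 mm behind it (r.tip_extent is the distance from the TCP to the fingertips, in m); z points along the fingers, y is the line along which they close (so a half turn about z gives the same grasp; the last joint's range is limited). The gripper opens to 85 mm and grips with 20 to 120 N. Pads are 22 mm wide; open, the fingers measure 114 mm over their backs; the gripper's body (76 mm by 85 mm) begins 54 mm behind the grasp point. The pads swing forward as they close: fully open they stand 13 mm farther back than shut.
Start: joints at [72.708, 17.962, -2.699, 69.339, 0, 90], TCP at [0.178, 0.573, 0.245] pointing down, gripper open.
Joint ranges: [-152.73, 152.73], [-39.44, 99.34], [-58.76, 71.6], [-118.89, 123.64], [-81.53, 83.1], [-180, 180]. Speed limits (degrees/s): [136.94, 136.94, 172.46, 180, 180, 180].

## Interface

Orientations are given as [roll, pitch, yaw] about the fixed x, y, z axes, in that order (R = Rz(yaw) Ry(pitch) Rx(roll)).
In Python, from bench import r gives the robot as it stands.
- The arm moves only by the tool servo_tool, never from a script. Its argument "commands" is one flat list of numbers, 7 for each row, row after row: the turn, a rotation vector about the world's x, y, z in degrees, then the shift along the world's x, y, z in m, then the opening, from 0 (shut) to 1 (fully open). In form: [ax, ay, az, dx, dy, dz, gripper, ax, ay, az, dx, dy, dz, gripper, ...]. A call has 1 to 5 rows; each row shifts and turns the commanded pose from where the row before left it; what a row does not reach is not made up. A row lasts 1/10 s, in which the tool goes at most 50 mm and 8.59 degrees, less where a joint would pass 70% of its speed; a pose out of reach is approached as far as the arm can. A call is refused whole if a number of a shift passes 0.05 or a number of a turn 8.59, either way. A call with a gripper value outside its range is refused whole. The fingers move at their own pace and stop on an object; the grip force is fixed at half the most. Time passes only in rows, so rows that do not move let the fingers close. It gives the time, the measured TCP pose, the force, the opening and the grip force at its end, in the units of the state.
- r.read_state(): the state, without advancing time (a new reading comes with each control period).
- r.capture(name): name is "scene" or "top" or "wrist"; returns a dict with "image" (420x560x3 uint8, blue, green, red), "fx", "fy", "cx", "cy" (pixels), "R" (3x3) and "t" (3): a world point X has camera coordinates R X + t; the wrist camera has in their place "hand_eye" (4x4, takes a point from camera to tool coordinates, whose origin is the TCP and whose axes are the flange's). Camera axes: x right, y down, z forward; pixel columns grow to the right and rows downward; lengths in m; the calibration is good to about 2 mm. A picture is of the moment at which its call begins: read the wrist's pose just before it. There is no depth.
- r.close_job(): hands the job in; it is judged then, once.
The state is a dict: "time_s": time; "qpos": joint angles; "dq": joint speeds; "joint_efforts": joint torques, N m; "tcp_pos": TCP position; "eef_rot": TCP orientation; "force": force on the tool from outside, world axes, zero at the start; "moment": the same for the moment, N m; "gripper_width": finger opening in m; "grip_force": force on a finger pad.
Only numpy, scipy, OpenCV 4.12 (cv2) and the standard library are available. Lean on these libraries where they do the work, as an engineer would, in place of code of your own. Each camera call takes 0.05 s, during which the arm holds its last target. There are 200 camera calls.

## Working session

There is one attempt and no reset: what is moved stays moved. The work goes in short steps, Python scripts to look and compute and a tool call to move; the robot and the scene stay as the last step left them, time stands still between calls to the robot, and variables do not carry over. Pictures are saved under pics/ and viewed, at most 14 in all, crops included, and the job is handed in when it is done.

Besides the shell and the picture viewer there is one more tool, called after "Emit:" as a command line: name --argument value ..., lists and objects as JSON in quotes. servo_tool: Moves the arm, as the interface text tells. Its arguments: {"type":"object","properties":{"commands":{"type":"array","items":{"type":"number"}}},"required":["commands"]}

```bash
mkdir -p pics
python3 - <<'E'
from bench import r
import cv2,pickle
s=r.read_state();print(s['time_s'],s['tcp_pos'],s['eef_rot'],s['gripper_width'])
for n in("scene","top"):
    c=r.capture(n);pickle.dump(c,open(n+'.pkl','wb'));cv2.imwrite(f'pics/{n}0.png',c['image'])
    print(n,c['fx'],c['cx'],c['cy'],c['R'],c['t'])
E
```

```text
0.0 [0.17816688 0.57236571 0.24442807] [-1.79902324e+02  1.36770825e-04  1.62707909e+02] 0.0852683264754699
scene 514.7634047693805 276.4753219894696 202.63949543237163 [[ 0.4793573  -0.87760489 -0.0051233 ]
 [-0.67276113 -0.36370817 -0.6442894 ]
 [ 0.56356814  0.31229158 -0.76476462]] [-0.21768748  0.28814931  1.15794138]
top 385.1248860116162 272.4699273257423 201.1771488967209 [[ 0.02292497 -0.99972198 -0.00551425]
 [-0.98962834 -0.02191043 -0.14197074]
 [ 0.14181045  0.00871173 -0.9898555 ]] [-0.02536384  0.42368119  1.10597802]
```

View pics/scene0.png

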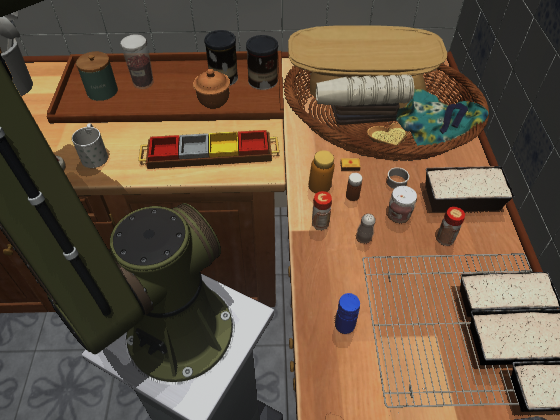

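View pics/top0.png

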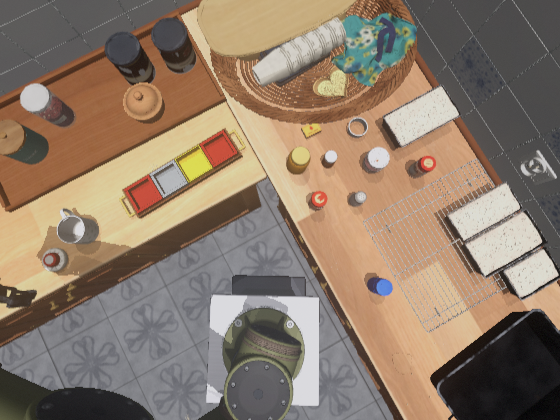

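Both views show the honey (top 299,160), red-capped jars (318,200 and 426,163), salt (359,199), brown jar (331,158), jam (377,158). The caddy runs red, grey, yellow, red from (145,194) to (220,149).

```bash
cat > h.py <<'E'
import numpy as np,cv2,pickle
def ray(c,u,v,z):
    R=np.array(c['R']);t=np.array(c['t']).ravel()
    C=-R.T@t;d=R.T@np.array([(u-c['cx'])/c['fx'],(v-c['cy'])/c['fy'],1])
    return C+d*(z-C[2])/d[2]
def blobs(c,lo,hi,amin=40,red=False):
    h=cv2.cvtColor(c['image'],cv2.COLOR_BGR2HSV)
    if red: h[...,0]=(h[...,0].astype(int)+90)%180
    m=cv2.inRange(h,np.array(lo),np.array(hi))
    n,l,s,ce=cv2.connectedComponentsWithStats(m)
    return [(ce[i].round(1),s[i].tolist(),l==i) for i in range(1,n) if s[i,4]>=amin]
E
python3 - <<'E'
from h import *
for n in('top','scene'):
    c=pickle.load(open(n+'.pkl','rb'))
    for nm,lo,hi,red,z in(('red',(80,150,90),(98,255,255),True,(.1,.041)),('yellow',(18,110,80),(32,255,255),False,(.118,.041)),('grey',(95,25,90),(125,120,255),False,(.08,.041))):
        for ce,s,m in blobs(c,lo,hi,60,red):
            print(n,nm,ce,s,[ray(c,*ce,q)[:2].round(3).tolist() for q in z])
a=pickle.load(open('top.pkl','rb'))['image']
b=np.hstack([cv2.resize(a[120:230,280:440],None,fx=3.5,fy=3.5,interpolation=2),cv2.resize(a[130:240,110:250],None,fx=1.7,fy=3.5,interpolation=2)])
b=cv2.resize(a[120:230,280:440],(800,550),interpolation=2);cv2.imwrite('pics/crop1.png',b)
E
```

```text
top red [218.4 148.6] [200, 130, 37, 37, 728] [[0.561, 0.14], [0.577, 0.149]]
top red [427.3 163.3] [420, 156, 16, 16, 118] [[0.531, -0.447], [0.546, -0.471]]
top red [143.5 193.8] [124, 175, 38, 39, 731] [[0.427, 0.342], [0.436, 0.363]]
top red [319.  198.5] [311, 191, 16, 16, 141] [[0.424, -0.145], [0.434, -0.152]]
top yellow [310.9 129. ] [302, 123, 19, 15, 169] [[0.618, -0.119], [0.644, -0.126]]
top yellow [237.9 138.7] [228, 130, 17, 20, 61] [[0.585, 0.084], [0.609, 0.092]]
top yellow [193.5 163.7] [174, 144, 40, 40, 876] [[0.511, 0.204], [0.53, 0.221]]
top yellow [125.7 207. ] [119, 196, 16, 21, 74] [[0.387, 0.382], [0.396, 0.412]]
top grey [387.8  29.2] [378, 17, 22, 23, 216] [[0.947, -0.351], [0.972, -0.363]]
top grey [353.8  67.1] [346, 62, 15, 11, 91] [[0.824, -0.248], [0.844, -0.256]]
scene red [252.7 142. ] [238, 130, 30, 21, 398] [[0.52, 0.11], [0.573, 0.143]]
scene red [163.7 147.4] [148, 135, 31, 22, 394] [[0.387, 0.311], [0.432, 0.358]]
scene red [323.  197.7] [314, 191, 18, 14, 165] [[0.43, -0.146], [0.477, -0.127]]
scene red [455.8 213.8] [447, 207, 19, 14, 138] [[0.535, -0.449], [0.59, -0.45]]
scene yellow [366.4  49.5] [288, 26, 159, 62, 6729] [[1.051, -0.005], [1.165, 0.031]]
scene yellow [45.1 82.1] [31, 76, 30, 15, 358] [[0.433, 0.785], [0.496, 0.885]]
scene yellow [190.9 150.9] [100, 119, 184, 66, 6507] [[0.397, 0.226], [0.457, 0.28]]
scene yellow [ 66.2 136.3] [49, 123, 32, 29, 299] [[0.282, 0.557], [0.334, 0.639]]
scene yellow [389.7 135.7] [372, 128, 34, 17, 343] [[0.702, -0.215], [0.787, -0.197]]
scene yellow [323.5 158.3] [314, 151, 20, 16, 253] [[0.538, -0.094], [0.61, -0.066]]
scene yellow [350.  162.1] [341, 158, 19, 9, 149] [[0.558, -0.161], [0.632, -0.137]]
```

View pics/crop1.png

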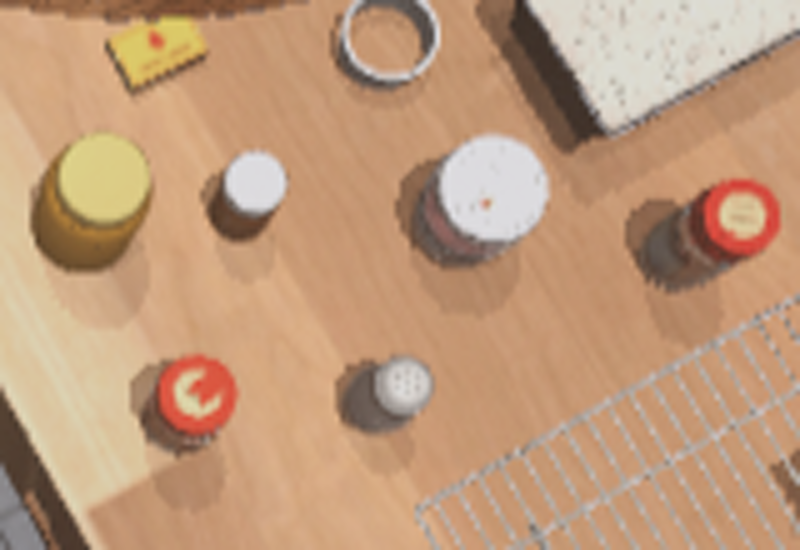

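The crop shows cap centres at honey (103,178), brown (255,183), jam (494,188), red (197,395) and (741,217), and salt (404,387). The loaf tin's near corner is at (605,140).

Run:
```python
from h import *
c=pickle.load(open('top.pkl','rb'));s=pickle.load(open('scene.pkl','rb'))
for n,x,y,z in(('honey',103,178,.118),('brown',255,183,.076),('jam',494,188,.084),('spA',197,395,.106),('spB',741,217,.106),('salt',404,387,.088),('tincorner@.06',600,138,.06),('tin2',800,32,.06)):
    p=ray(c,(x+.5)/5-.5+280,(y+.5)/5-.5+120,z);print(n,p.round(3),np.hypot(*p[:2]).round(3))
for n,u,v,z in(('honey',323.3,157,.118),('spA',323,196,.106),('spB',455,213,.106),('salt',368.5,218,.085)): print('scene',n,ray(s,u,v,z).round(3))
print('grey top',ray(c,169,178,.03))
```

```text
honey [ 0.542 -0.09   0.118] 0.549
brown [ 0.552 -0.18   0.076] 0.581
jam [ 0.55  -0.315  0.084] 0.634
spA [ 0.423 -0.144  0.106] 0.447
spB [ 0.53  -0.446  0.106] 0.693
salt [ 0.433 -0.262  0.088] 0.506
tincorner@.06 [ 0.588 -0.384  0.06 ] 0.702
tin2 [ 0.655 -0.503  0.06 ] 0.826
scene honey [ 0.542 -0.092  0.118]
scene spA [ 0.43  -0.145  0.106]
scene spB [ 0.532 -0.447  0.106]
scene salt [ 0.435 -0.266  0.085]
grey top [0.48711275 0.29412717 0.03      ]
```

Emit:
servo_tool --commands '[0,0,-7.86,0.033,-0.032,0.01,1,0,0,-7.86,0.033,-0.032,0.01,1,0,0,-7.86,0.033,-0.032,0.01,1,0,0,-7.86,0.033,-0.032,0.01,1,0,0,-7.86,0.033,-0.032,0.01,1]'

```text
time_s: 0.6
tcp_pos: [0.3441, 0.4113, 0.2954]
eef_rot: [-180.0, 0.0, 123.1]
force: [0.6, 1.2, -0.2]
gripper_width: 0.0853
grip_force: 0.0
```

Emit:
servo_tool --commands '[0,0,0,0.033,-0.032,0.01,1,0,0,0,0.033,-0.032,0.01,1,0,0,0,0.033,-0.032,0.01,1,0,0,0,0.02,-0.032,0,1,0,0,0,0,0,0,1]'

```text
time_s: 1.1
tcp_pos: [0.4645, 0.2814, 0.3252]
eef_rot: [-180.0, 0.1, 123.1]
force: [-0.1, 0.4, 0.1]
gripper_width: 0.0855
grip_force: 0.0
```

```bash
cat >> h.py <<'E'
from scipy.spatial.transform import Rotation as Ro
def wrist(r,name):
    s=r.read_state();c=r.capture('wrist')
    T=np.eye(4);T[:3,:3]=Ro.from_euler('xyz',s['eef_rot'],degrees=True).as_matrix();T[:3,3]=s['tcp_pos']
    W=np.linalg.inv(T@np.array(c['hand_eye']));c['R']=W[:3,:3];c['t']=W[:3,3]
    cv2.imwrite(f'pics/{name}.png',c['image']);pickle.dump(c,open(name+'.pkl','wb'))
    print(s['time_s'],s['tcp_pos'].round(4),np.round(s['eef_rot'],2),s['force']);return c
E
python3 - <<'E'
from h import *
from bench import r
c=wrist(r,'w1')
print(r.read_state()['qpos'].round(1))
for nm,lo,hi,red in(('red',(80,150,90),(98,255,255),True),('yellow',(24,150,80),(32,255,255),False),('grey',(95,25,90),(125,120,255),False)):
    for ce,s,m in blobs(c,lo,hi,400,red): print(nm,ce,s,ray(c,*ce,.041).round(4)[:2])
E
```

```text
1.1 [0.4645 0.2814 0.3252] [-1.7998e+02  8.0000e-02  1.2309e+02] [-0.07627992  0.41923132  0.05342406]
[31.4 10.7 -1.8 77.5  0.  88.2]
red [303.5  95. ] [264, 54, 81, 83, 6388] [0.4359 0.3671]
red [301.5 301. ] [269, 276, 67, 57, 3273] [0.5765 0.1543]
yellow [302.7 241.6] [268, 212, 70, 63, 3598] [0.5313 0.2241]
```

View pics/w1.png

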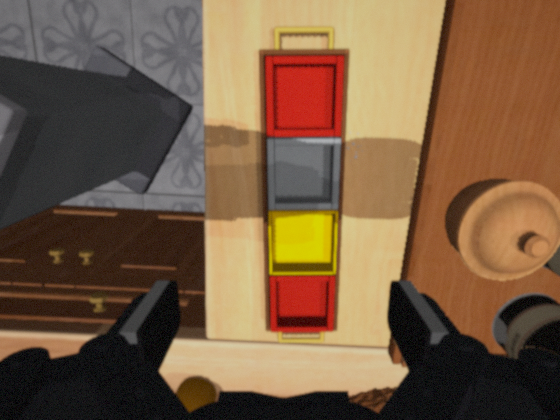

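The wrist picture shows the caddy upright in the image with red 1 at (304,95), grey at (304,172), yellow at (303,242) and red 2 at (302,301). The yaw already matches.

Run:
```python
from h import *
c=pickle.load(open('w1.pkl','rb'))
P={k:ray(c,*v,.041)[:2] for k,v in dict(a=(264,53.5),b=(346,53.5),d=(269,332.5),e=(336,332.5),y1=(268,212),y2=(338,212),y3=(268,275.5),y4=(337.5,275.5)).items()}
n=np.linalg.norm
print({k:v.round(4) for k,v in P.items()})
print(n(P['a']-P['b']),n(P['d']-P['e']),n(P['a']-P['d']),n(P['b']-P['e']),n(P['y1']-P['y2']),n(P['y1']-P['y3']))
m=sum(P[k] for k in'abde')/4;d=(P['d']+P['e']-P['a']-P['b']);d/=n(d)
print(m,d,[ (m+d*k*.086).round(4) for k in(-1.5,-.5,.5,1.5)],'yellow direct',sum(P[k] for k in('y1','y2','y3','y4'))/4)
```

```text
{'a': array([0.3775, 0.3787]), 'b': array([0.4504, 0.4262]), 'd': array([0.5666, 0.0907]), 'e': array([0.6422, 0.1399]), 'y1': array([0.4749, 0.2329]), 'y2': array([0.5456, 0.279 ]), 'y3': array([0.5201, 0.1615]), 'y4': array([0.5944, 0.21  ])}
0.08698149325639057 0.09026621064199486 0.34459099720544295 0.34458489221483585 0.08445588285750044 0.08454707065772096
[0.50915042 0.25888079] [ 0.55274272 -0.83335195] [array([0.4378, 0.3664]), array([0.4854, 0.2947]), array([0.5329, 0.223 ]), array([0.5805, 0.1514])] yellow direct [0.53374891 0.2208608 ]
```

Emit:
servo_tool --commands '[0,0,0,-0.004,-0.047,-0.01,1,0,0,0,-0.004,-0.047,-0.01,1,0,0,0,-0.004,-0.047,-0.01,1,0,0,0,-0.004,-0.047,-0.01,1,0,0,0,-0.004,-0.047,-0.01,1]'

```text
time_s: 1.65
tcp_pos: [0.4413, 0.0495, 0.2746]
eef_rot: [-180.0, -0.0, 123.5]
force: [0.6, -0.5, 0.2]
gripper_width: 0.0856
grip_force: 0.0
```

Emit:
servo_tool --commands '[0,0,0,-0.004,-0.047,-0.015,1,0,0,0,-0.004,-0.047,-0.015,1,0,0,0,-0.004,-0.047,-0.015,1,0,0,0,-0.006,-0.02,0,1,0,0,0,0,0,0,1]'

```text
time_s: 2.15
tcp_pos: [0.4232, -0.1121, 0.2295]
eef_rot: [-179.9, -0.1, 123.2]
force: [0.6, 0.7, -0.2]
gripper_width: 0.0855
grip_force: 0.0
```

Run:
```python
from h import *
from bench import r
c=wrist(r,'w2')
for ce,s,m in blobs(c,(80,150,90),(98,255,255),200,True): print(ce,s,ray(c,s[0]+s[2]/2-.5,s[1]+s[3]/2-.5,.106).round(4))
```

```text
2.15 [ 0.4232 -0.1121  0.2295] [-1.7993e+02 -7.0000e-02  1.2324e+02] [ 0.56667475  0.7394652  -0.19376637]
[261.6 250. ] [234, 223, 57, 53, 1749] [ 0.4254 -0.1439  0.106 ]
```

View pics/w2.png

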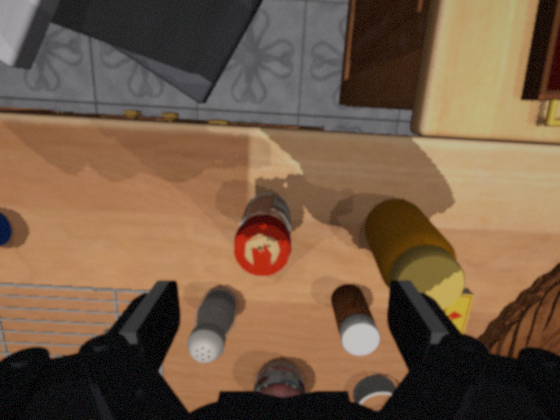

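The wrist view confirms the red cap at (262,250), i.e. (0.425,-0.144), agreeing with the fixed cameras.

Emit:
servo_tool --commands '[0,0,0,0.002,-0.032,-0.02,1,0,0,0,0,0,-0.04,1,0,0,0,0,0,-0.04,1,0,0,0,0,0,-0.0395,1,0,0,0,0,0,0,1]'

```text
time_s: 2.7
tcp_pos: [0.4229, -0.14, 0.0868]
eef_rot: [-179.7, -0.4, 123.6]
force: [-1.3, 0.4, -0.0]
gripper_width: 0.0853
grip_force: 0.0
```

Emit:
servo_tool --commands '[0,0,0,0,0,0,0,0,0,0,0,0,0,0,0,0,0,0,0,0,0,0,0,0,0,0,0,0,0,0,0,0,0,0,0]'

```text
time_s: 3.2
tcp_pos: [0.4283, -0.1437, 0.0932]
eef_rot: [179.8, 0.2, 123.4]
force: [-0.6, -0.2, 7.4]
gripper_width: 0.0427
grip_force: 59.7
```

Emit:
servo_tool --commands '[0,0,0,0,0,0.03,0,0,0,0,0,0,0.04,0,0,0,0,0,0,0.04,0,0,0,0,0,0.03,0.03,0,0,0,0,0,0.04,0,0]'

```text
time_s: 3.7
tcp_pos: [0.4298, -0.074, 0.2367]
eef_rot: [179.6, 0.4, 123.2]
force: [1.7, 0.4, -1.6]
gripper_width: 0.0429
grip_force: 61.4
```

Emit:
servo_tool --commands '[0,0,0,0,0.044,0,0,0,0,0,0,0.044,0,0,0,0,0,0,0.044,0,0,0,0,0,0,0.044,0,0,0,0,0,0,0.044,0,0]'

```text
time_s: 4.2
tcp_pos: [0.4265, 0.1489, 0.2324]
eef_rot: [179.8, 0.0, 123.4]
force: [0.2, -0.3, -0.2]
gripper_width: 0.043
grip_force: 61.4
```

Emit:
servo_tool --commands '[0,0,0,0.002,0.044,0,0,0,0,0,0.002,0.044,0,0,0,0,0,0.002,0.044,0,0,0,0,0,0.003,0.044,0,0,0,0,0,0.003,0.044,0,0]'

```text
time_s: 4.7
tcp_pos: [0.4384, 0.3691, 0.2324]
eef_rot: [179.9, -0.0, 123.4]
force: [0.4, 0.2, -1.2]
gripper_width: 0.0432
grip_force: 61.4
```

Emit:
servo_tool --commands '[0,0,0,0,0,0,0,0,0,0,0,0,0,0]'

```text
time_s: 4.9
tcp_pos: [0.4382, 0.3678, 0.2315]
eef_rot: [180.0, 0.0, 123.5]
force: [1.3, -1.3, -1.5]
gripper_width: 0.0426
grip_force: 61.6
```

Emit:
servo_tool --commands '[0,0,0,-0.001,-0.002,-0.04,0,0,0,0,0,0,-0.04,0,0,0,0,0,0,-0.03,0,0,0,0,0,0,-0.012,0,0,0,0,0,0,-0.004,0]'

```text
time_s: 5.4
tcp_pos: [0.4356, 0.3625, 0.1055]
eef_rot: [-179.7, 0.0, 123.3]
force: [-12.8, -8.8, 31.3]
gripper_width: 0.0428
grip_force: 64.8
```

Emit:
servo_tool --commands '[0,0,0,0,0,-0.002,0,0,0,0,0,0,-0.001,0,0,0,0,0,0,0,0]'

```text
time_s: 5.7
tcp_pos: [0.4363, 0.3631, 0.1056]
eef_rot: [-179.9, -0.0, 123.3]
force: [-9.2, -7.1, 19.7]
gripper_width: 0.0432
grip_force: 63.7
```

Run:
```python
from h import *
from bench import r
c=wrist(r,'w3');s=r.capture('scene')['image'][60:190,100:330]
t=r.capture('top')['image'][120:230,100:280]
a=cv2.resize(c['image'],(400,300));b=cv2.resize(s,(400,226));d=cv2.resize(t,(400,244))
o=np.zeros((600,800,3),np.uint8);o[:300,:400]=a;o[:226,400:]=b;o[300:544,:400]=d;o[230:600,400:]=cv2.resize(c['image'][60:340,120:420],(400,370))
cv2.imwrite('pics/m3.png',o)
```

```text
5.7 [0.4363 0.3631 0.1056] [-179.92   -0.    123.35] [-9.1661083  -7.14357805 19.65206516]
```

View pics/m3.png

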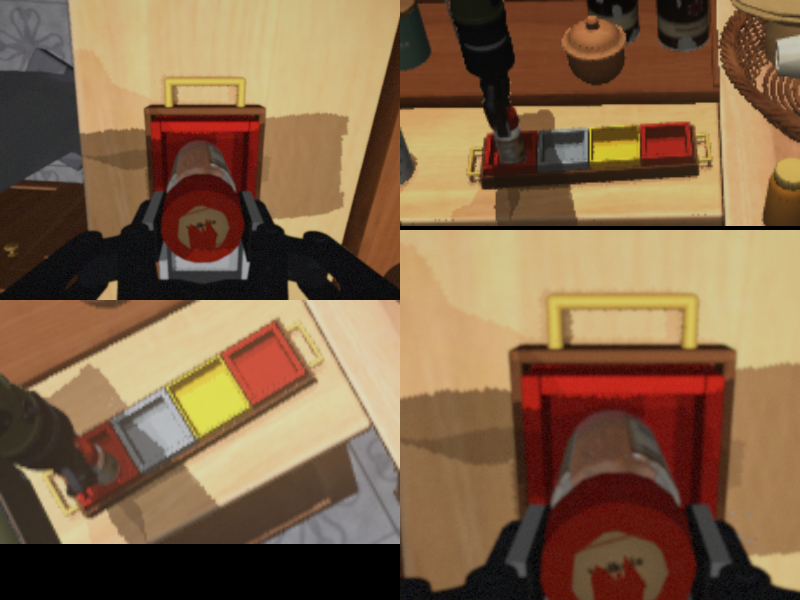

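The jar stands inside the first red cup, on its floor and looking upright; relieve the force and release.

Emit:
servo_tool --commands '[0,0,0,0,0,0.002,0,0,0,0,0,0,0.001,0.3,0,0,0,0,0,0,1,0,0,0,0,0,0,1,0,0,0,0,0,0,1]'

```text
time_s: 6.35
tcp_pos: [0.4375, 0.3649, 0.1049]
eef_rot: [180.0, -0.0, 123.4]
force: [-0.6, 0.5, 0.2]
gripper_width: 0.084
grip_force: 0.0
```

Emit:
servo_tool --commands '[0,0,0,0,0,0.02,1,0,0,0,0,0,0.04,1,0,0,0,0,0,0.04,1,0,0,0,0,0,0.04,1,0,0,0,0,0,0,1]'

```text
time_s: 6.85
tcp_pos: [0.4398, 0.367, 0.2508]
eef_rot: [179.5, -0.1, 123.4]
force: [0.7, 0.4, -0.1]
gripper_width: 0.0855
grip_force: 0.0
```

Run:
```python
from h import *
from bench import r
c=wrist(r,'w4');s=r.capture('scene')['image'][60:190,100:330]
o=np.zeros((420,800,3),np.uint8);o[:300,:400]=cv2.resize(c['image'],(400,300));o[:226,400:]=cv2.resize(s,(400,226))
cv2.imwrite('pics/m4.png',o)
```

```text
6.85 [0.4398 0.367  0.2508] [ 1.7946e+02 -6.0000e-02  1.2341e+02] [ 0.72600261  0.3741802  -0.13801156]
```

View pics/m4.png

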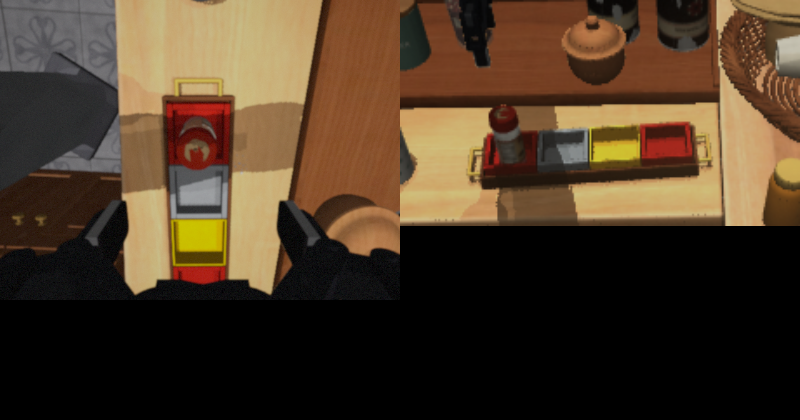

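Jar A stands upright in red 1 (wrist 198,135; scene panel 505,140). Next is jar B.

Emit:
servo_tool --commands '[0,0,0,0.0055,-0.045,0,1,0,0,0,0.0055,-0.045,0,1,0,0,0,0.0055,-0.045,0,1,0,0,0,0.0055,-0.045,0,1,0,0,0,0.0055,-0.045,0,1]'

```text
time_s: 7.45
tcp_pos: [0.4637, 0.1379, 0.2429]
eef_rot: [-179.8, -0.0, 123.4]
force: [0.4, -0.4, 0.6]
gripper_width: 0.0853
grip_force: 0.0
```

Emit:
servo_tool --commands '[0,0,0,0.0055,-0.045,0,1,0,0,0,0.0055,-0.045,0,1,0,0,0,0.0055,-0.045,0,1,0,0,0,0.0055,-0.045,0,1,0,0,0,0.0055,-0.045,0,1]'

```text
time_s: 7.95
tcp_pos: [0.4912, -0.0868, 0.243]
eef_rot: [-179.9, -0.1, 123.4]
force: [1.9, -0.0, -0.4]
gripper_width: 0.0855
grip_force: 0.0
```

Emit:
servo_tool --commands '[0,0,0,0.0055,-0.045,0,1,0,0,0,0.0055,-0.045,0,1,0,0,0,0.0055,-0.045,0,1,0,0,0,0.0055,-0.045,0,1,0,0,0,0.0055,-0.045,0,1]'

```text
time_s: 8.45
tcp_pos: [0.5188, -0.3115, 0.2426]
eef_rot: [-179.9, -0.2, 123.4]
force: [0.7, 0.7, 0.7]
gripper_width: 0.0855
grip_force: 0.0
```

Emit:
servo_tool --commands '[0,0,0,0.005,-0.045,0,1,0,0,0,0.005,-0.045,0,1,0,0,0,0,0,0,1,0,0,0,0,0,0,1]'

```text
time_s: 8.85
tcp_pos: [0.5287, -0.4004, 0.2419]
eef_rot: [-179.9, -0.2, 123.3]
force: [-1.1, 0.2, -0.0]
gripper_width: 0.0853
grip_force: 0.0
```

Run:
```python
from h import *
from bench import r
c=wrist(r,'w5');print(r.read_state()['qpos'].round(1))
for ce,s,m in blobs(c,(80,150,90),(98,255,255),200,True): print(ce,s,ray(c,s[0]+s[2]/2-.5,s[1]+s[3]/2-.5,.106).round(4))
```

```text
8.85 [ 0.5287 -0.4004  0.2419] [-179.94   -0.24  123.3 ] [-1.07128243  0.1956683  -0.00489072]
[-37.1  25.2   7.3  72.3   0.   19.6]
[254.9 256.9] [228, 233, 55, 51, 1370] [ 0.5323 -0.4462  0.106 ]
```

View pics/w5.png

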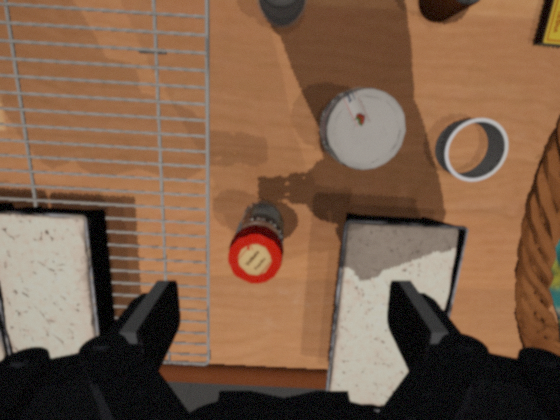

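Jar B's cap is at (255,257), i.e. (0.532,-0.446); the tin lies to the right beyond the finger's reach.

Emit:
servo_tool --commands '[0,0,0,0.003,-0.046,0,1,0,0,0,0,0,-0.04,1,0,0,0,0,0,-0.04,1,0,0,0,0,0,-0.04,1,0,0,0,0,0,-0.032,1]'

```text
time_s: 9.4
tcp_pos: [0.532, -0.4434, 0.0902]
eef_rot: [-180.0, -0.2, 123.5]
force: [-0.1, 0.6, -0.3]
gripper_width: 0.0854
grip_force: 0.0
```

Emit:
servo_tool --commands '[0,0,0,0,0,0,1,0,0,0,0,0,0,0,0,0,0,0,0,0,0,0,0,0,0,0,0,0,0,0,0,0,0,0,0]'

```text
time_s: 9.9
tcp_pos: [0.5343, -0.4472, 0.0959]
eef_rot: [179.9, 0.3, 123.4]
force: [-1.3, 0.2, 7.1]
gripper_width: 0.0428
grip_force: 60.5
```

Emit:
servo_tool --commands '[0,0,0,0,0,0,0]'

```text
time_s: 10.0
tcp_pos: [0.5343, -0.4473, 0.0959]
eef_rot: [179.9, 0.3, 123.4]
force: [-0.9, 0.3, 5.9]
gripper_width: 0.0428
grip_force: 60.5
```

Emit:
servo_tool --commands '[0,0,0,0,0,0.03,0,0,0,0,0,0,0.045,0,0,0,0,0,0,0.045,0,0,0,0,-0.01,0.03,0.045,0,0,0,0,-0.01,0.04,0.01,0]'

```text
time_s: 10.5
tcp_pos: [0.5158, -0.3813, 0.2704]
eef_rot: [179.8, 0.6, 123.3]
force: [0.4, -0.6, -0.1]
gripper_width: 0.0427
grip_force: 61.1
```

Emit:
servo_tool --commands '[0,0,0,0,0.045,0,0,0,0,0,0,0.045,0,0,0,0,0,0,0.045,0,0,0,0,0,0,0.045,0,0,0,0,0,0,0.045,0,0]'

```text
time_s: 11.0
tcp_pos: [0.5138, -0.1523, 0.2651]
eef_rot: [179.9, 0.1, 123.4]
force: [1.1, 0.2, -1.3]
gripper_width: 0.0427
grip_force: 61.1
```

Emit:
servo_tool --commands '[0,0,0,0,0.045,0,0,0,0,0,0.01,0.045,0,0,0,0,0,0.01,0.045,0,0,0,0,0,0.01,0.045,0,0,0,0,0,0.01,0.045,0,0]'

```text
time_s: 11.5
tcp_pos: [0.5542, 0.0731, 0.2653]
eef_rot: [179.9, 0.1, 123.4]
force: [0.7, 0.8, -1.7]
gripper_width: 0.0428
grip_force: 61.1
```

Emit:
servo_tool --commands '[0,0,0,0.013,0.04,0,0,0,0,0,0.013,0.038,0,0,0,0,0,0,0,0,0,0,0,0,0,0,0,0]'

```text
time_s: 11.9
tcp_pos: [0.5799, 0.1499, 0.2644]
eef_rot: [180.0, 0.0, 123.5]
force: [0.2, 0.1, -1.7]
gripper_width: 0.0427
grip_force: 61.3
```

Emit:
servo_tool --commands '[0,0,0,0,0.001,-0.04,0,0,0,0,0,0,-0.045,0,0,0,0,0,0,-0.045,0,0,0,0,0,0,-0.02,0,0,0,0,0,0,-0.005,0]'

```text
time_s: 12.4
tcp_pos: [0.5776, 0.1477, 0.1077]
eef_rot: [-179.8, -0.0, 123.3]
force: [-9.3, -4.7, 24.0]
gripper_width: 0.0425
grip_force: 66.0
```

Emit:
servo_tool --commands '[0,0,0,0,0,0,0,0,0,0,0,0,-0.001,0]'

```text
time_s: 12.6
tcp_pos: [0.5804, 0.1492, 0.1089]
eef_rot: [179.9, 0.0, 123.3]
force: [0.2, -0.1, -0.7]
gripper_width: 0.0428
grip_force: 63.3
```

Emit:
servo_tool --commands '[0,0,0,0,0,-0.0015,0,0,0,0,0,0,0,0]'

```text
time_s: 12.8
tcp_pos: [0.5805, 0.1497, 0.1077]
eef_rot: [179.9, 0.1, 123.4]
force: [-1.7, -0.8, 4.9]
gripper_width: 0.0424
grip_force: 64.2
```

Emit:
servo_tool --commands '[0,0,0,0,0,0,0.3,0,0,0,0,0,0,1,0,0,0,0,0,0,1,0,0,0,0,0,0,1,0,0,0,0,0,0.015,1]'

```text
time_s: 13.3
tcp_pos: [0.5782, 0.1498, 0.1194]
eef_rot: [-179.8, -0.1, 123.4]
force: [-0.8, -0.2, 0.4]
gripper_width: 0.0853
grip_force: 0.0
```

Emit:
servo_tool --commands '[0,0,0,0,0,0.03,1,0,0,0,0,0,0.04,1,0,0,0,0,0,0.04,1,0,0,0,0,0,0.03,1,0,0,0,0,-0.03,0,1]'

```text
time_s: 13.8
tcp_pos: [0.5824, 0.1229, 0.2663]
eef_rot: [179.5, 0.1, 123.6]
force: [1.5, -0.0, -0.3]
gripper_width: 0.0854
grip_force: 0.0
```

Run:
```python
from h import *
from bench import r
c=wrist(r,'w6');s=r.capture('scene')['image']
o=np.zeros((420,800,3),np.uint8);o[:300,:400]=cv2.resize(c['image'],(400,300));o[:226,400:]=cv2.resize(s[60:190,100:330],(400,226))
cv2.imwrite('pics/m6.png',o)
```

```text
13.8 [0.5824 0.1229 0.2663] [1.7951e+02 1.1000e-01 1.2363e+02] [ 1.52995612 -0.00530953 -0.34000349]
```

View pics/m6.png

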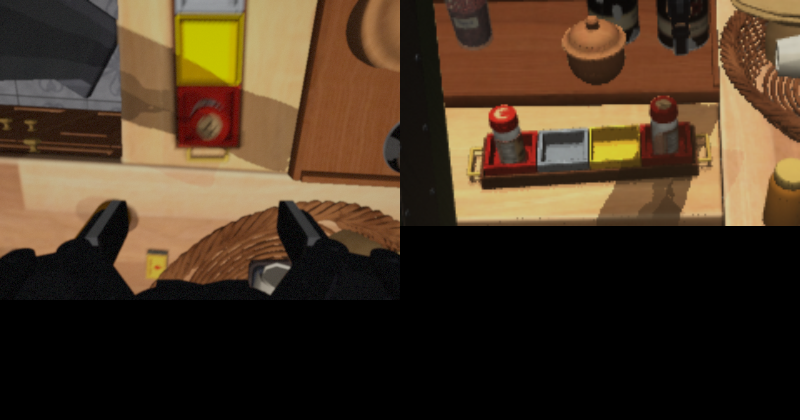

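Both red-capped jars stand upright in their cups (scene panel 505,135 and 663,125). Next is the salt.

Emit:
servo_tool --commands '[0,0,0,-0.017,-0.04,0,1,0,0,0,-0.017,-0.04,0,1,0,0,0,-0.017,-0.04,0,1,0,0,0,-0.017,-0.04,0,1,0,0,0,-0.017,-0.04,0,1]'

```text
time_s: 14.4
tcp_pos: [0.4937, -0.0809, 0.2607]
eef_rot: [-180.0, -0.0, 123.4]
force: [0.3, -0.7, 0.1]
gripper_width: 0.0853
grip_force: 0.0
```

Emit:
servo_tool --commands '[0,0,0,-0.017,-0.04,-0.01,1,0,0,0,-0.017,-0.04,-0.01,1,0,0,0,-0.017,-0.04,-0.01,1,0,0,0,-0.01,-0.02,-0.01,1,0,0,0,0,0,0,1]'

```text
time_s: 14.9
tcp_pos: [0.4315, -0.2214, 0.2195]
eef_rot: [-179.9, -0.1, 123.2]
force: [-0.3, 0.4, -0.1]
gripper_width: 0.0851
grip_force: 0.0
```

Run:
```python
from h import *
from bench import r
c=wrist(r,'w7')
cv2.imwrite('pics/w7.png',c['image'][180:400,120:440])
```

```text
14.9 [ 0.4315 -0.2214  0.2195] [-1.7989e+02 -1.4000e-01  1.2317e+02] [-0.30900822  0.38771276 -0.09518731]
```

View pics/w7.png

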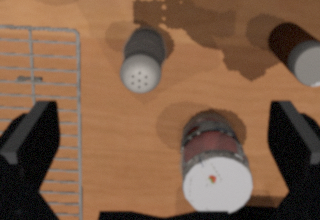

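The salt's domed top is at crop (141,73), i.e. full-frame (261,253).

Run:
```python
from h import *
c=pickle.load(open('w7.pkl','rb'))
for z in(.08,.085,.09): print(ray(c,261,253,z).round(4))
```

```text
[ 0.4374 -0.2625  0.08  ]
[ 0.4365 -0.2606  0.085 ]
[ 0.4357 -0.2586  0.09  ]
```

Emit:
servo_tool --commands '[0,0,0,0.004,-0.041,-0.01,1,0,0,0,0,0,-0.04,1,0,0,0,0,0,-0.04,1,0,0,0,0,0,-0.04,1,0,0,0,0,0,-0.036,1]'

```text
time_s: 15.45
tcp_pos: [0.4384, -0.2595, 0.0537]
eef_rot: [180.0, -0.0, 123.5]
force: [0.8, -0.7, 0.7]
gripper_width: 0.0853
grip_force: 0.0
```

Emit:
servo_tool --commands '[0,0,0,0,0,0,1,0,0,0,0,0,0,0,0,0,0,0,0,0,0,0,0,0,0,0,0,0,0,0,0,0,0,0,0]'

```text
time_s: 15.95
tcp_pos: [0.4393, -0.2618, 0.0575]
eef_rot: [179.9, 0.2, 123.4]
force: [-2.1, -0.3, 8.5]
gripper_width: 0.0348
grip_force: 58.1
```

Emit:
servo_tool --commands '[0,0,0,0,0,0,0]'

```text
time_s: 16.05
tcp_pos: [0.4392, -0.2617, 0.0575]
eef_rot: [179.9, 0.2, 123.4]
force: [-2.1, 0.2, 9.1]
gripper_width: 0.0349
grip_force: 58.0
```

Emit:
servo_tool --commands '[0,0,0,0,0,0.03,0,0,0,0,0,0,0.045,0,0,0,0,0,0,0.045,0,0,0,0,0,0.03,0.04,0,0,0,0,0,0.045,0.01,0]'

```text
time_s: 16.55
tcp_pos: [0.4407, -0.1877, 0.2312]
eef_rot: [179.7, 0.5, 123.2]
force: [0.8, 1.4, -1.3]
gripper_width: 0.0351
grip_force: 59.1
```

Emit:
servo_tool --commands '[0,0,0,0,0.045,0,0,0,0,0,0,0.045,0,0,0,0,0,0,0.045,0,0,0,0,0,0,0.045,0,0,0,0,0,0,0.045,0,0]'

```text
time_s: 17.05
tcp_pos: [0.4377, 0.0409, 0.2265]
eef_rot: [179.9, 0.1, 123.4]
force: [1.0, -0.1, -1.4]
gripper_width: 0.0349
grip_force: 59.1
```

Emit:
servo_tool --commands '[0,0,0,0.01,0.045,0,0,0,0,0,0.01,0.045,0,0,0,0,0,0.01,0.045,0,0,0,0,0,0.01,0.045,0,0,0,0,0,0.007,0.045,0,0]'

```text
time_s: 17.55
tcp_pos: [0.4853, 0.2663, 0.2264]
eef_rot: [179.9, 0.0, 123.4]
force: [0.7, -0.3, 0.3]
gripper_width: 0.0349
grip_force: 59.1
```

Emit:
servo_tool --commands '[0,0,0,0,0.031,0,0,0,0,0,0,0,0,0,0,0,0,0,0,0,0]'

```text
time_s: 17.85
tcp_pos: [0.4846, 0.2956, 0.2257]
eef_rot: [180.0, 0.0, 123.5]
force: [0.1, -0.3, -0.5]
gripper_width: 0.0351
grip_force: 59.1
```

Lower to about TCP z = 0.070 and feel for the floor.

Emit:
servo_tool --commands '[0,0,0,0,0,-0.04,0,0,0,0,0,0,-0.045,0,0,0,0,0,0,-0.045,0,0,0,0,0,0,-0.018,0,0,0,0,0,0,-0.005,0]'

```text
time_s: 18.35
tcp_pos: [0.4826, 0.2923, 0.0706]
eef_rot: [-179.7, 0.0, 123.3]
force: [-7.4, -4.7, 18.2]
gripper_width: 0.0345
grip_force: 62.8
```

Emit:
servo_tool --commands '[0,0,0,0,0,0,0,0,0,0,0,0,0,0]'

```text
time_s: 18.55
tcp_pos: [0.4858, 0.2948, 0.0737]
eef_rot: [179.9, 0.0, 123.3]
force: [0.6, 0.1, -0.7]
gripper_width: 0.0346
grip_force: 59.1
```

Emit:
servo_tool --commands '[0,0,0,0,0,-0.0015,0,0,0,0,0,0,0,0]'

```text
time_s: 18.75
tcp_pos: [0.4854, 0.2953, 0.0715]
eef_rot: [179.9, 0.0, 123.4]
force: [0.1, 0.4, -1.4]
gripper_width: 0.0347
grip_force: 59.1
```

Emit:
servo_tool --commands '[0,0,0,0,0,-0.0015,0,0,0,0,0,0,0,0]'

```text
time_s: 18.95
tcp_pos: [0.4853, 0.2955, 0.0706]
eef_rot: [179.9, 0.0, 123.4]
force: [-3.3, -1.1, 8.0]
gripper_width: 0.035
grip_force: 60.6
```

Emit:
servo_tool --commands '[0,0,0,0,0,-0.001,0,0,0,0,0,0,0,0]'

```text
time_s: 19.15
tcp_pos: [0.4854, 0.2956, 0.0705]
eef_rot: [179.9, 0.0, 123.4]
force: [-4.9, -2.8, 15.3]
gripper_width: 0.0351
grip_force: 62.1
```

On the floor. Release, rise, and go on toward the honey.

Emit:
servo_tool --commands '[0,0,0,0,0,0.001,0.3,0,0,0,0,0,0,1,0,0,0,0,0,0,1,0,0,0,0,0,0,1,0,0,0,0,0,0.015,1]'

```text
time_s: 19.65
tcp_pos: [0.4832, 0.2942, 0.0823]
eef_rot: [-179.8, -0.0, 123.4]
force: [-1.1, -0.2, -0.7]
gripper_width: 0.0851
grip_force: 0.0
```

Emit:
servo_tool --commands '[0,0,0,0,0,0.03,1,0,0,0,0,0,0.045,1,0,0,0,0,0,0.045,1,0,0,0,0,0,0.045,1,0,0,0,0.005,-0.03,0,1]'

```text
time_s: 20.15
tcp_pos: [0.4928, 0.2689, 0.2559]
eef_rot: [179.3, -0.0, 123.6]
force: [1.1, 0.4, 0.2]
gripper_width: 0.0852
grip_force: 0.0
```

Emit:
servo_tool --commands '[0,0,0,0.007,-0.045,0,1,0,0,0,0.007,-0.045,0,1,0,0,0,0.007,-0.045,0,1,0,0,0,0.007,-0.045,0,1,0,0,0,0.007,-0.045,0,1]'

```text
time_s: 20.65
tcp_pos: [0.5247, 0.0384, 0.2491]
eef_rot: [180.0, 0.0, 123.4]
force: [1.7, -0.4, -0.3]
gripper_width: 0.0854
grip_force: 0.0
```

Emit:
servo_tool --commands '[0,0,0,0.007,-0.045,0,1,0,0,0,0.007,-0.04,0,1,0,0,0,0,0,0,1,0,0,0,0,0,0,1]'

```text
time_s: 21.05
tcp_pos: [0.5386, -0.0456, 0.2488]
eef_rot: [-180.0, -0.0, 123.3]
force: [0.3, 0.3, -0.2]
gripper_width: 0.085
grip_force: 0.0
```

Run:
```python
from h import *
from bench import r
c=wrist(r,'w8');s=r.capture('scene')['image']
for ce,q,m in blobs(c,(20,90,80),(32,255,255),200): print(ce,q,ray(c,q[0]+q[2]/2-.5,q[1]+q[3]/2-.5,.118).round(4))
o=np.zeros((420,800,3),np.uint8);o[:300,:400]=cv2.resize(c['image'],(400,300));o[:226,400:]=cv2.resize(s[60:190,100:330],(400,226))
cv2.imwrite('pics/m8.png',o)
```

```text
21.05 [ 0.5386 -0.0456  0.2488] [-1.7998e+02 -5.0000e-02  1.2328e+02] [ 0.34046201  0.34908967 -0.15114715]
[300.6  17.4] [295, 0, 14, 39, 242] [0.4777 0.0702 0.118 ]
[447.5  73.6] [311, 0, 249, 135, 13280] [0.5692 0.0956 0.118 ]
[494.8   6.7] [484, 0, 25, 17, 226] [0.5791 0.1443 0.118 ]
[253.8 261. ] [222, 231, 66, 61, 3083] [ 0.5427 -0.0921  0.118 ]
[328.2 297.7] [311, 276, 36, 45, 1191] [ 0.6108 -0.0868  0.118 ]
[384.6 388.7] [362, 367, 47, 46, 932] [ 0.7065 -0.1342  0.118 ]
```

View pics/m8.png

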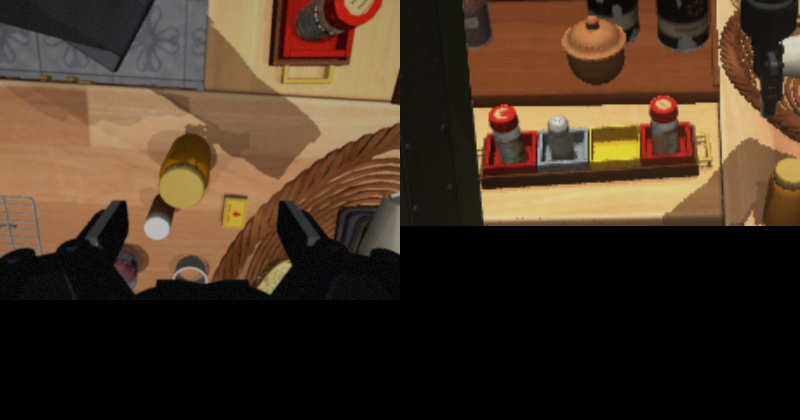

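Salt stands in the grey cup (scene panel 558,137). The honey cap is at full-frame (254,261), i.e. (0.5425,-0.092), clear of basket and brown jar.

Emit:
servo_tool --commands '[0,0,0,0.004,-0.046,-0.02,1,0,0,0,0,0,-0.04,1,0,0,0,0,0,-0.04,1,0,0,0,0,0,-0.04,1,0,0,0,0,0,-0.038,1]'

```text
time_s: 21.65
tcp_pos: [0.5425, -0.0889, 0.0699]
eef_rot: [180.0, -0.0, 123.5]
force: [0.9, -0.1, -0.2]
gripper_width: 0.0855
grip_force: 0.0
```

Emit:
servo_tool --commands '[0,0,0,0,0,0,1,0,0,0,0,0,0,0,0,0,0,0,0,0,0,0,0,0,0,0,0,0,0,0,0,0,0,0,0]'

```text
time_s: 22.15
tcp_pos: [0.5447, -0.0905, 0.0738]
eef_rot: [179.8, 0.1, 123.4]
force: [-2.1, 0.5, 7.4]
gripper_width: 0.0599
grip_force: 65.9
```

Emit:
servo_tool --commands '[0,0,0,0,0,0,0]'

```text
time_s: 22.25
tcp_pos: [0.5447, -0.0905, 0.0738]
eef_rot: [179.8, 0.1, 123.4]
force: [-1.3, 0.7, 7.6]
gripper_width: 0.0602
grip_force: 65.9
```

Emit:
servo_tool --commands '[0,0,0,0,0,0.025,0,0,0,0,0,0,0.04,0,0,0,0,0,0,0.045,0,0,0,0,0,0,0.045,0,0,0,0,0,0,0.035,0]'

```text
time_s: 22.75
tcp_pos: [0.5431, -0.0907, 0.265]
eef_rot: [179.9, 0.1, 123.4]
force: [0.2, -0.4, -4.4]
gripper_width: 0.0595
grip_force: 67.2
```

Emit:
servo_tool --commands '[0,0,0,0,0.02,0,0,0,0,0,-0.002,0.04,0,0,0,0,0,-0.002,0.04,0,0,0,0,0,-0.002,0.04,0,0,0,0,0,-0.002,0.04,0,0]'

```text
time_s: 23.25
tcp_pos: [0.5344, 0.0908, 0.262]
eef_rot: [180.0, 0.0, 123.4]
force: [1.4, -0.4, -3.8]
gripper_width: 0.0603
grip_force: 67.1
```

Emit:
servo_tool --commands '[0,0,0,-0.002,0.04,0,0,0,0,0,0,0.04,0,0,0,0,0,0,0.035,0,0,0,0,0,0,0.017,0,0,0,0,0,0,0,0,0]'

```text
time_s: 23.75
tcp_pos: [0.5325, 0.2235, 0.2615]
eef_rot: [180.0, -0.0, 123.6]
force: [0.4, -0.9, -3.8]
gripper_width: 0.0598
grip_force: 67.1
```

Emit:
servo_tool --commands '[0,0,0,0,0,0,0,0,0,0,0,0,0,0]'

```text
time_s: 23.95
tcp_pos: [0.5327, 0.2202, 0.2615]
eef_rot: [-180.0, 0.0, 123.3]
force: [-0.0, -0.5, -2.9]
gripper_width: 0.0597
grip_force: 67.1
```

Run:
```python
from h import *
from bench import r
c=wrist(r,'w9')
o=np.zeros((420,800,3),np.uint8);o[:420,:560]=c['image']
t=r.capture('top')['image'][120:230,100:280];o[:147,560:]=cv2.resize(t,(240,147))
cv2.imwrite('pics/m9.png',o)
```

```text
23.95 [0.5327 0.2202 0.2615] [-1.7998e+02  3.0000e-02  1.2334e+02] [-0.02442871 -0.51379846 -2.92426857]
```

View pics/m9.png

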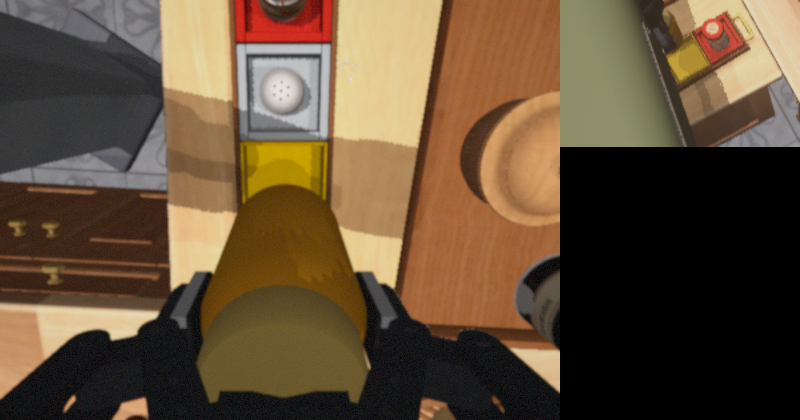

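The honey hangs straight; the yellow cup's far rim runs at (240,142)–(328,142). Check it against the target.

Run:
```python
from h import *
c=pickle.load(open('w9.pkl','rb'))
a,b=ray(c,240,141.5,.041)[:2],ray(c,328.5,141.5,.041)[:2]
print(a,b,np.linalg.norm(a-b),(a+b)/2+.042*np.array([.5527,-.8334]))
```

```text
[0.47457461 0.23402541] [0.54569528 0.28079981] 0.08512340772986704 [0.53334834 0.22240981]
```

Emit:
servo_tool --commands '[0,0,0,0,0.0015,-0.04,0,0,0,0,0,0,-0.045,0,0,0,0,0,0,-0.045,0,0,0,0,0,0,-0.03,0,0,0,0,0,0,-0.01,0]'

```text
time_s: 24.55
tcp_pos: [0.5302, 0.2209, 0.0879]
eef_rot: [-179.7, -0.1, 123.3]
force: [-0.3, -0.7, -3.6]
gripper_width: 0.0603
grip_force: 67.0
```

Emit:
servo_tool --commands '[0,0,0,0,0,0,0,0,0,0,0,0,-0.0015,0,0,0,0,0,0,0,0]'

```text
time_s: 24.85
tcp_pos: [0.5344, 0.2235, 0.0919]
eef_rot: [179.8, 0.0, 123.4]
force: [-0.4, 0.7, -4.5]
gripper_width: 0.0597
grip_force: 67.0
```

Emit:
servo_tool --commands '[0,0,0,0,0,-0.0015,0,0,0,0,0,0,0,0]'

```text
time_s: 25.05
tcp_pos: [0.5334, 0.2232, 0.0893]
eef_rot: [179.9, 0.0, 123.4]
force: [0.4, 1.3, -4.0]
gripper_width: 0.0598
grip_force: 67.1
```

Emit:
servo_tool --commands '[0,0,0,0,0,-0.002,0,0,0,0,0,0,-0.001,0,0,0,0,0,0,0,0]'

```text
time_s: 25.35
tcp_pos: [0.5325, 0.2229, 0.0851]
eef_rot: [-180.0, -0.0, 123.4]
force: [0.0, 0.3, -3.8]
gripper_width: 0.06
grip_force: 67.1
```

Emit:
servo_tool --commands '[0,0,0,0,0,-0.0015,0,0,0,0,0,0,0,0]'

```text
time_s: 25.55
tcp_pos: [0.5326, 0.2229, 0.0836]
eef_rot: [-180.0, -0.0, 123.4]
force: [-0.5, -0.1, -3.2]
gripper_width: 0.0596
grip_force: 67.1
```

Emit:
servo_tool --commands '[0,0,0,0,0,-0.001,0,0,0,0,0,0,0,0]'

```text
time_s: 25.75
tcp_pos: [0.5326, 0.2229, 0.0827]
eef_rot: [-180.0, -0.0, 123.4]
force: [-1.6, 0.4, -3.9]
gripper_width: 0.0597
grip_force: 67.1
```

Emit:
servo_tool --commands '[0,0,0,0,0,-0.001,0,0,0,0,0,0,0,0]'

```text
time_s: 25.95
tcp_pos: [0.5328, 0.223, 0.0821]
eef_rot: [180.0, 0.0, 123.4]
force: [-1.3, -0.2, -1.9]
gripper_width: 0.06
grip_force: 67.5
```

Emit:
servo_tool --commands '[0,0,0,0,0,-0.001,0,0,0,0,0,0,0,0]'

```text
time_s: 26.15
tcp_pos: [0.5328, 0.223, 0.0819]
eef_rot: [180.0, 0.0, 123.4]
force: [-4.4, -1.1, 7.7]
gripper_width: 0.0598
grip_force: 68.4
```

On the floor; release, rise and look.

Emit:
servo_tool --commands '[0,0,0,0,0,0.0005,0.5,0,0,0,0,0,0,1,0,0,0,0,0,0,1,0,0,0,0,0,0,1,0,0,0,0,0,0.015,1]'

```text
time_s: 26.65
tcp_pos: [0.5314, 0.2224, 0.0946]
eef_rot: [-179.8, -0.0, 123.4]
force: [-1.2, -0.4, 0.1]
gripper_width: 0.0853
grip_force: 0.0
```

Emit:
servo_tool --commands '[0,0,0,0,0,0.03,1,0,0,0,0,0,0.045,1,0,0,0,0,0,0.045,1,0,0,0,0,0,0.045,1,0,0,0,0,-0.04,0,1]'

```text
time_s: 27.15
tcp_pos: [0.5366, 0.1869, 0.2683]
eef_rot: [179.3, 0.1, 123.7]
force: [2.1, 0.2, 0.7]
gripper_width: 0.0851
grip_force: 0.0
```

Emit:
servo_tool --commands '[0,0,0,-0.01,-0.045,0,1,0,0,0,-0.01,-0.045,0,1,0,0,0,-0.01,-0.045,0,1,0,0,0,0,0,0,1,0,0,0,0,0,0,1]'

```text
time_s: 27.65
tcp_pos: [0.5028, 0.0471, 0.2616]
eef_rot: [179.9, -0.0, 123.3]
force: [0.3, 0.2, 0.1]
gripper_width: 0.0852
grip_force: 0.0
```

Run:
```python
from h import *
from bench import r
s=r.capture('scene')['image']
cv2.imwrite('pics/m10.png',cv2.resize(s[60:260,100:500],(800,400)));q=r.read_state();print(q['time_s'],q['gripper_width'])
```

```text
27.7 0.08550754210684583
```

View pics/m10.png

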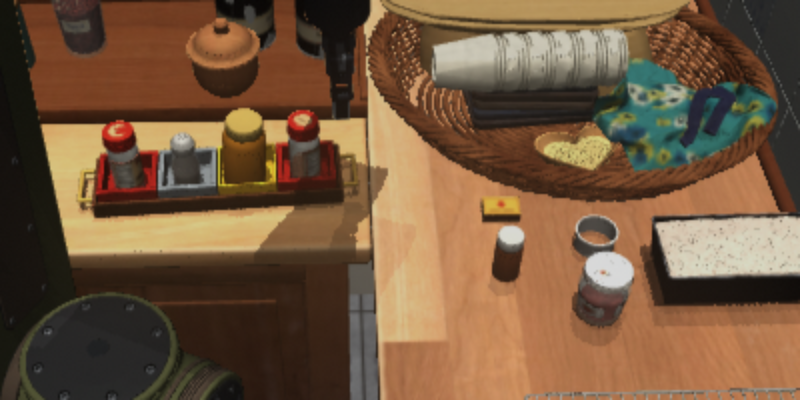

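All four stand upright in their cups (120,155; 183,160; 243,150; 303,145), and the jam (603,288) and brown jar (508,253) are untouched. The gripper is clear.

```bash
python3 -c "
from bench import r
print(r.close_job())"
```

```text
the job is handed in; nothing more can be done
None
```

Both red-capped spice jars, the salt shaker and the honey jar are upright and released in their matching cups, the jam and brown jars are untouched, and I handed the job in at about 28 s.

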